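# Lock the seedling carrier

### The job

The seedling carrier is loaded: push its drawer fully shut. Then take the plain rod out of the wooden block and thread it, red end down, through the upper brass eye on the case and on through the lower brass eye on the drawer, until the whole red foot shows below the lower eye but stays clear of the table. The rod has no head and would drop through, so finish while still holding it there, upright and still, ready for someone to push the spring clips in, and leave the other things on the table as they are.

Things in the scene. Friction and masses are not known exactly. Their poses are not given: they have to be found in the camera images.
- case: The seedling carrier's plywood case, 220 deep (x) x 260 wide (y) x 140 high with a clear roof panel, fixed. Origin: centre of its underside; its own -x is the front, where the drawer comes out; z up. A dark steel bracket on the roof's front edge carries the upper eye
- eye_top (a point): Upper eye: centre of the mouth (top rim) of the brass bushing fixed to the case, 152 above the table, on the case's middle line, 148 in front of the case's origin. The bushing is a vertical tube 22 long, open at both ends: straight bore 15.6 mm in its lower 14, flared to 23 mm at the mouth; outside diameter 30 at the rim. Its axes are those of the case
- eye_low (a point): Lower eye: centre of the mouth (top rim) of an identical brass bushing on the drawer's front, 88 above the table; it moves with the drawer. It stands 26 in front of the drawer's front face. With the drawer fully shut it lies exactly below the upper eye (42 between the upper bushing's lower end and this mouth); its lower end is 66 above the table
- drawer (a joint): The drawer's slide in m: 0 = fully shut (against its stop), grows as it comes out of the front (the case's own -x), at most 0.1. It starts 0.045 to 0.09 open. It stays where it is left; pushing it takes about 3 to 5 N. Its teal front panel is 252 wide, from 12 to 128 above the table, and when shut its face is 122 in front of the case's origin
- pull_left (a point): Centre of the round flush finger pull (38 mm, steel ring with a dark middle, practically flat) on the drawer's front face, 75 to the case's own +y of the middle, 100 above the table; moves with the drawer; a good place to push
- pull_right (a point): The same flush pull 75 to the case's own -y of the middle
- block: Fixed light-wood tool block, 170 (x) x 60 (y) x 60 high, with two upright holes 14.5 mm wide and 48 deep, at 55 either way from its middle along its own x; the rod stands in one and the dibber in the other. Origin: centre of its underside; z up
- rod: The loose locking rod: straight, plain, 12 mm diameter, 200 long, about 65 g; bright aluminium, lowest 20 red, uppermost 25 black, with clip holes 10 and 148 from the foot. Origin: centre of its foot; z runs along the rod to its black top. It stands upright in the block, foot 12 above the table (top at 212), red foot hidden in the hole. The foot's edge is slightly tapered
- dibber: Bystander: dark wooden dibber standing in the other hole of the block, its top 137 above the table, 25 mm thick. Origin at its foot
- roll_a: Bystander: cardboard tube 45 diameter, 100 high, standing beyond the block. Origin: centre of its underside
- roll_b: Bystander: another such cardboard tube, standing to the robot's left
- pot_tray: Bystander: folded white card tray, 100 x 100, with four planted cardboard tubes, 85 high, at the robot's left. Origin: centre of its underside
- spoon: Bystander: steel spoon 170 long lying at the robot's left. Origin: middle of its length, on the table
- mist: Bystander: blue bottle with white cap, 66 diameter, 170 high, far left. Origin: centre of its underside
- clip_dish: Bystander: small white dish 82 across, 16 high, with the two spring clips in it, on the near side between the block and the carrier. Origin: centre of its underside

How it is judged:
By the outcome, as a careful person would: the job done as asked, in the order asked, and still so for the second after the job is handed in, while the arm keeps its last pose, push and grip.
It also fails if it takes over 67 s, if anything falls off the work surface, if the arm or the gripper's body presses on something with over 40 N, if the wrist force passes 120 N, or if a joint passes its speed limit or range.

### The arm

A 7-joint arm with a two-finger parallel gripper is mounted at the origin on the work surface. World frame = base frame: x ahead of the robot, y to its left, z up, the work surface at z = 0. Lengths are in mm, angles in rad, forces in N, time in s.
With the tool pointing down it reaches from about 400 to 875 mm from the base axis. Payload 4.4 kg.
Tool frame: the origin (TCP) lies at the centre of the arm's flange, where the gripper is bolted on; the fingertips stand 173 mm ahead of it and the grasp point (between the pads) lies 155 mm ahead of it; z points along the fingers, y is the direction in which the jaws open and shut (so a half turn about z gives the same grasp; the last joint's range is limited). The gripper opens to 85 mm and grips with 20 to 120 N. Pads are 22 mm wide; open, the fingers measure 114 mm over their backs; the gripper's body (76 mm by 85 mm) begins 54 mm behind the grasp point. The pads swing forward as they close: fully open they stand 13 mm farther back than shut.
Start: joints at [-1.394, 0.628, 0.038, 1.517, -0.027, 0.996, -0.02], TCP at [156.254, 630.952, 404.713] pointing down, gripper open.
Joint ranges: [-3.06, 3.06], [-0.37, 2.12], [-1.25, 1.32], [0.18, 2.47], [-1.1, 4.24], [0.23, 1.98], [-2.94, 2.94]. Speed limits (rad/s): [2.57, 2.57, 3.14, 3.14, 3.14, 3.14, 3.14].

### API

Orientations are given as [roll, pitch, yaw] about the fixed x, y, z axes, in that order (R = Rz(yaw) Ry(pitch) Rx(roll)).
In Python, from cell import * gives the robot as it stands. The module is installed in compiled form; this text tells all that it offers.
- The arm moves only by the shell command python3 -m jog 'ROWS'. ROWS is JSON, one flat list of numbers, 5 for each row, row after row: the shift along the tool's x, y, z in mm, then the turn about the tool's z in degrees, then the finger opening in mm, from 0 to 85.4. A call has 1 to 20 rows; each row is the pose to reach, as a shift and turn from the pose commanded when the call began, along the tool's axes at that moment; what a row does not reach only later rows make up. A row lasts 1/12 s, in which the tool goes at most 41.7 mm and 7.16 degrees, less where a joint would pass 70% of its speed; a pose out of reach is approached as far as the arm can. A call with a gripper value outside its range is refused whole. The fingers move at their own pace and stop on an object; the grip force is fixed at half the most. Time passes only in rows, so rows that repeat a pose let the fingers close. It gives the time, the measured TCP pose, the force and the opening at its end, in the units of the state.
- read_state(): the state, without advancing time (a new reading comes with each control period).
- get_image(name): name is "scene" or "top"; returns (picture, depth): 420x560x3 uint8, blue, green, red; 420x560 float32, mm along the optical axis (not along the pixel's ray), 0 where there is no reading.
- camera_params(name): a dict with "K" (3x3 intrinsics, pixels), "T" (4x4, takes a point from camera to world coordinates). Camera axes: x right, y up, looking along -z (the intrinsics and any distortion apply to the point x, -y, -z); pixel columns grow to the right and rows downward; lengths in mm; the calibration is good to about 2 mm. A picture is of the moment at which its call begins. camera_params takes no time and is no camera call.
- finish_job(): hands the job in, once; it reports no verdict.
The state is a dict: "clock": time; "qpos": joint angles; "qd": joint speeds; "tau": joint torques, N m; "eef_pos": TCP position; "tool_rot": TCP orientation; "force": force on the tool from outside, world axes, zero at the start; "torque": the same for the moment, N m; "width": finger opening in mm.
Only numpy, scipy, OpenCV 4.12 (cv2) and the standard library are available. Lean on these libraries where they do the work, as an engineer would, in place of code of your own. Each camera call takes 0.05 s, during which the arm holds its last target.

## Working session

There is one attempt and no reset: what is moved stays moved. The work goes in short steps, Python scripts to look and compute and a shell command to move; the robot and the scene stay as the last step left them, time stands still between calls to the robot, and variables do not carry over. Pictures are saved under pics/ and viewed, and the job is handed in when it is done.

```bash
mkdir -p pics; ls; python3 - <<'E'
from cell import *
import cv2,numpy as np
s=read_state();print({k:np.round(v,3).tolist() for k,v in s.items()})
for n in("scene","top"):
    p,d=get_image(n);cv2.imwrite(f"pics/{n}0.png",p);np.save(f"pics/{n}0.npy",d)
    c=camera_params(n);print(n,{k:np.round(v,3).tolist() for k,v in c.items()})
E
```

```text
pics
{'clock': 0.0, 'qpos': [-1.394, 0.629, 0.038, 1.518, -0.027, 0.996, -0.02], 'qd': [0.0, -0.001, 0.001, -0.001, 0.001, 0.001, -0.0], 'tau': [-0.001, -56.339, 1.225, -19.344, 0.011, 0.011, -0.0], 'eef_pos': [156.173, 630.648, 403.827], 'tool_rot': [-3.14, -0.0, 2.899], 'force': [0.263, 0.069, 0.609], 'torque': [-0.013, -0.019, -0.033], 'width': 85.747}
scene {'K': [[470.057, 0.0, 273.394], [0.0, 470.057, 214.927], [0.0, 0.0, 1.0]], 'T': [[0.77, -0.457, 0.446, 1008.93], [0.638, 0.53, -0.558, -619.681], [0.019, 0.714, 0.7, 919.329], [0.0, 0.0, 0.0, 1.0]]}
top {'K': [[381.541, 0.0, 280.097], [0.0, 381.541, 202.336], [0.0, 0.0, 1.0]], 'T': [[0.015, 0.998, -0.055, 431.015], [-1.0, 0.014, -0.011, 9.43], [-0.01, 0.055, 0.998, 1094.063], [0.0, 0.0, 0.0, 1.0]]}
```

View pics/scene0.png

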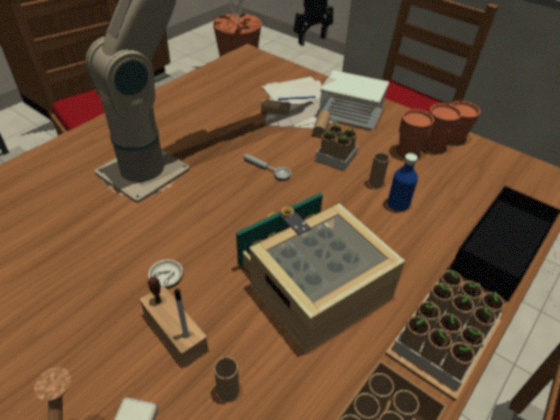

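View pics/top0.png

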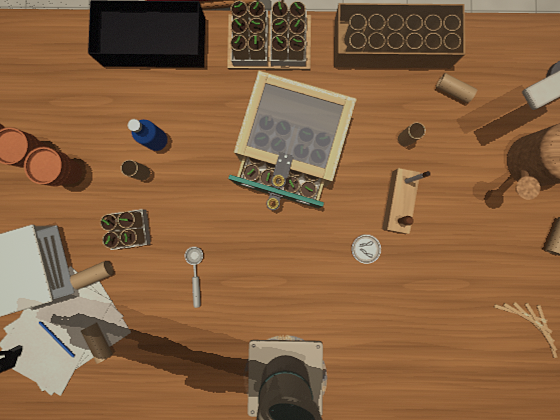

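```bash
python3 - <<'E'
import cv2
def crop(n,x0,y0,x1,y1,s,o):
    p=cv2.imread(f"pics/{n}0.png")[y0:y1,x0:x1]
    p=cv2.resize(p,None,fx=s,fy=s,interpolation=cv2.INTER_CUBIC)
    for i in range(0,x1-x0,10):cv2.putText(p,str(x0+i),(i*s,8),0,.3,(0,255,255),1);cv2.line(p,(i*s,10),(i*s,14),(0,255,255),1)
    for i in range(0,y1-y0,10):cv2.putText(p,str(y0+i),(0,i*s+4),0,.3,(0,255,255),1)
    cv2.imwrite(f"pics/{o}.png",p)
crop("top",225,65,360,215,4,"t_case")
crop("top",345,110,445,265,4-1,"t_block")
crop("scene",230,185,410,350,4-0,"s_case")
crop("scene",130,250,250,400,4-0,"s_block")
E
```

```text
(no output)
```

View pics/t_case.png

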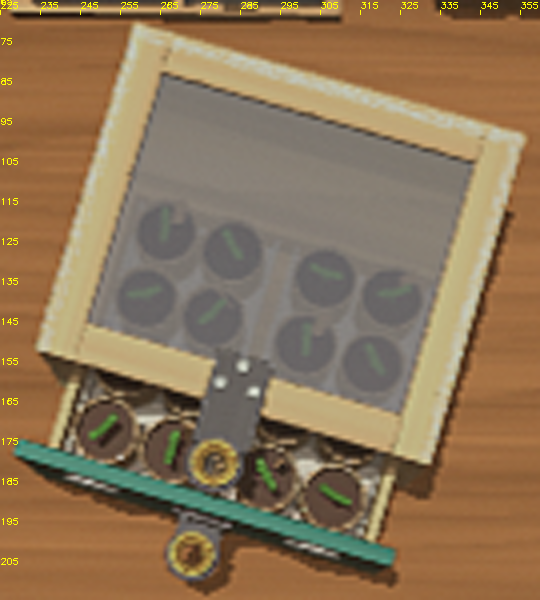

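View pics/t_block.png

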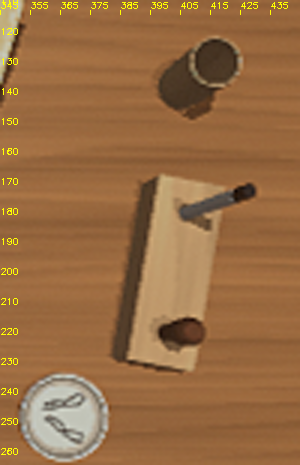

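View pics/s_case.png

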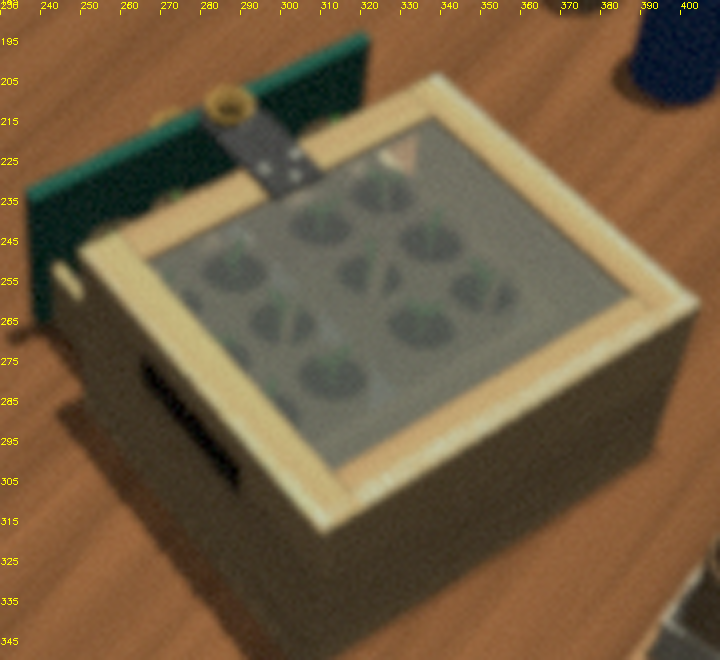

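View pics/s_block.png

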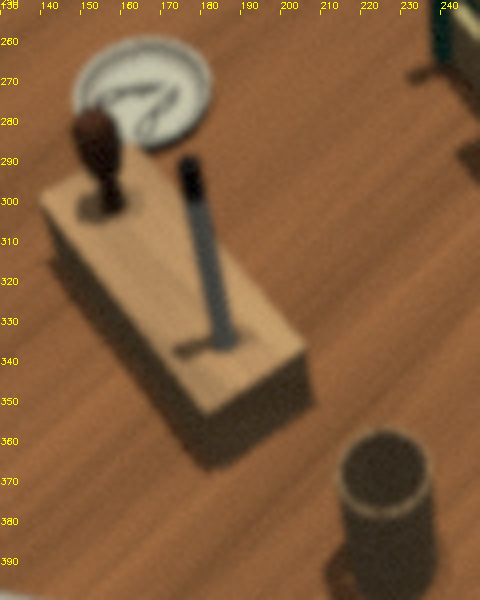

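```bash
cat > h.py <<'E'
from cell import *
import cv2,numpy as np
from scipy.optimize import least_squares
def proj(n,P):
    c=camera_params(n);P=np.atleast_2d(P).astype(float);T=c["T"]
    q=(P-T[:3,3])@T[:3,:3]; q=q*[1,-1,-1]; u=q@c["K"].T
    return u[:,:2]/u[:,2:]
def atz(n,uv,z):
    c=camera_params(n);T=c["T"];d=np.linalg.inv(c["K"])@[uv[0],uv[1],1]
    d=T[:3,:3]@(d*[1,-1,-1]);return T[:3,3]+d*(z-T[2,3])/d[2]
def cr(L,s,o): return [((x+.5)/s-.5+o[0],(y+.5)/s-.5+o[1]) for x,y in L]
def pose(p,P):
    c,s=np.cos(p[2]),np.sin(p[2]);P=np.array(P,float);return np.c_[p[0]+c*P[:,0]-s*P[:,1],p[1]+s*P[:,0]+c*P[:,1],P[:,2]]
def fit(p0,obs): # obs: list of (cam,[3d],[px])
    f=lambda p:np.concatenate([(proj(n,pose(p,P))-np.array(q)).ravel() for n,P,q in obs])
    r=least_squares(f,p0);return r.x,[ (n,np.round(proj(n,pose(r.x,P))-np.array(q),1).tolist()) for n,P,q in obs]
E
python3 - <<'E'
from h import *
np.set_printoptions(suppress=True,precision=2)
z=140;FL=[-110,130,z];FR=[-110,-130,z];BL=[110,130,z];BR=[110,-130,z];E=[-148,0,152]
t=cr([(137,25),(526,135),(430,463),(40,350),(213,463)],4,(225,65));s=cr([(435,76),(698,300),(325,532),(84,248),(230,102)],4,(230,185))
ot=("top",[BL,BR,FR,FL,E],t);os=("scene",[FL,BL,BR,FR,E],s)
for o in([ot],[os],[ot,os]):
    p,r=fit([680,0,-.2],o);print(p,pose(p,[E])[0]);print(r)
print("eye top direct",atz("top",t[4],152),atz("scene",s[4],152))
el=cr([(192,552)],4,(225,65))[0];print("low",atz("top",el,88))
bt=cr([(160,175),(190,372),(127,360)],3,(345,110));bs=cr([(40,196),(128,143),(304,344),(208,414)],4,(130,250))
B=lambda a,b:[85*a,30*b,60]
ot=("top",[B(1,1),B(-1,-1),B(-1,1)],bt);os=("scene",[B(-1,-1),B(-1,1),B(1,1),B(1,-1)],bs)
for o in([ot],[os],[ot,os]):
    p,r=fit([520,-350,-.1],o);print(p,pose(p,[[55,0,0],[-55,0,0]]));print(r)
rt=cr([(247,190),(188,213)],3,(345,110));rs=cr([(190,160),(225,345)],4,(130,250))
print([atz("top",rt[0],212),atz("top",rt[1],60),atz("scene",rs[0],212),atz("scene",rs[1],60)])
E
```

```text
[679.96 -15.52  -0.27] [537.43  24.34 152.  ]
[('top', [[-0.4, -0.7], [0.4, -0.1], [0.4, 0.7], [-1.1, -0.0], [0.6, 0.0]])]
[677.69 -15.12  -0.27] [535.02  24.25 152.  ]
[('scene', [[0.6, -1.1], [0.9, 0.2], [-0.0, -0.2], [-1.2, 0.3], [-0.1, 0.4]])]
[678.75 -15.46  -0.27] [536.16  24.16 152.  ]
[('top', [[-0.5, -0.1], [0.4, 0.3], [0.5, 1.1], [-1.1, 0.6], [0.7, 0.5]]), ('scene', [[1.0, -0.9], [1.2, 0.7], [0.2, 0.2], [-1.0, 0.6], [0.2, 0.6]])]
eye top direct [537.5   25.93 152.  ] [534.51  25.44 152.  ]
low [485.5   40.03  88.  ]
[ 497.07 -312.49   -0.18] [[ 551.14 -322.55    0.  ]
 [ 442.99 -302.44    0.  ]]
[('top', [[-0.0, 0.0], [0.5, 0.2], [-0.5, -0.2]])]
[ 495.03 -315.28   -0.16] [[ 549.29 -324.29    0.  ]
 [ 440.77 -306.27    0.  ]]
[('scene', [[-0.9, 0.5], [0.8, -0.5], [0.4, 0.1], [-0.3, -0.2]])]
[ 495.75 -314.33   -0.17] [[ 549.92 -323.85    0.  ]
 [ 441.58 -304.82    0.  ]]
[('top', [[0.3, 0.6], [1.5, 0.6], [0.5, 0.4]]), ('scene', [[-0.1, 0.1], [1.7, -0.7], [0.8, 0.3], [-0.1, -0.2]])]
[array([ 552.61, -320.3 ,  212.  ]), array([ 551.92, -323.82,   60.  ]), array([ 549.65, -322.94,  212.  ]), array([ 552.36, -326.61,   60.  ])]
```

The top view shows the drawer open about 53 mm (upper eye at (278,181), lower eye at (273,203)). The rod's top is at (427,173) in the top view, and it stands in the back hole of the block. The two cameras agree to about 3 mm. I'll push on the left pull first.

```bash
cat >> h.py <<'E'
CASE=[678.75,-15.46,-0.27]
from scipy.spatial.transform import Rotation as Ro
def shift(tgt,yaw=None):
    s=read_state();R=Ro.from_euler('xyz',s["tool_rot"]).as_matrix()
    d=R.T@(np.array(tgt)-s["eef_pos"]);t=0 if yaw is None else np.degrees(s["tool_rot"][2]-yaw)
    return np.round(d,1),round((t+180)%360-180,2)
def case(X,Y,Z): return pose(CASE,[[X,Y,Z]])[0]
def st():
    s=read_state();print({k:np.round(s[k],2).tolist() for k in("clock","qpos","eef_pos","tool_rot","force","width")})
E
python3 - <<'E'
from h import *
print(shift(case(-235,75,340),np.pi-.27),shift(case(-235,75,266),np.pi-.27),case(-235,75,340))
E
```

```text
(array([-429.7, -420.1,   64.6]), np.float64(1.56)) (array([-429.7, -420. ,  138.6]), np.float64(1.56)) [472.26869711 119.50470485 340.        ]
```

```bash
python3 -m jog '[-43,-42,0,0.2,0, -86,-84,0,0.4,0, -129,-126,6,0.6,0, -172,-168,13,0.8,0, -200,-196,20,0.9,0, -229,-224,26,1,0, -258,-252,32,1,0, -286,-280,39,1.1,0, -315,-308,45,1.2,0, -344,-336,50,1.3,0, -372,-364,55,1.4,0, -401,-392,60,1.5,0, -430,-420,65,1.6,0, -430,-420,90,1.6,0, -430,-420,115,1.6,0, -430,-420,138,1.6,0, -430,-420,138,1.6,0, -430,-420,138,1.6,0]'
python3 - <<'E'
from h import *
st()
for n in("scene","top"):
    p,d=get_image(n);cv2.imwrite(f"pics/{n}1.png",p)
print(shift(case(-190,75,266),np.pi-.27),shift(case(-133,75,266)))
E
```

```text
clock: 1.6
eef_pos: [472.0, 119.7, 265.7]
tool_rot: [-3.14, -0.004, 2.87]
force: [0.4, 0.7, 0.7]
width: -0.0
{'clock': 1.6, 'qpos': [-0.32, 0.63, 0.02, 2.09, -0.03, 0.43, 1.03], 'eef_pos': [471.97, 119.75, 265.74], 'tool_rot': [-3.14, -0.0, 2.87], 'force': [0.4, 0.66, 0.7], 'width': -0.01}
(array([-45.1,  -1.7,   1.8]), np.float64(0.07)) (array([-102.1,   -1.8,    1.8]), 0)
```

```bash
python3 - <<'E'
import cv2
a=cv2.imread("pics/top1.png")[60:230,200:370];b=cv2.imread("pics/scene1.png")[150:320,200:370]
cv2.imwrite("pics/c1.png",cv2.resize(cv2.hconcat([a,b]),(800,400),interpolation=2))
E
```

```text
(no output)
```

View pics/c1.png

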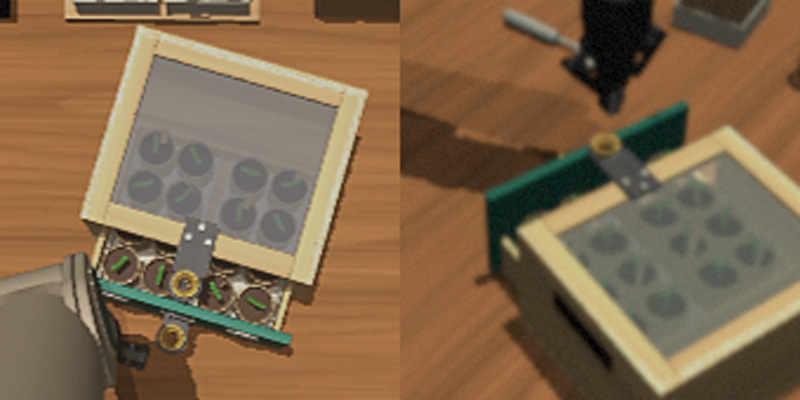

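The gripper is in front of the left half of the teal panel, clear of the eyes. Next I push in steps.

```bash
python3 -m jog '[-10,0,0,0,0, -20,0,0,0,0, -28,0,0,0,0, -36,0,0,0,0, -42,0,0,0,0, -48,0,0,0,0, -54,0,0,0,0]'; python3 -m jog '[-5,0,0,0,0, -10,0,0,0,0, -15,0,0,0,0, -20,0,0,0,0, -25,0,0,0,0, -30,0,0,0,0]';python3 -m jog '[-2,0,0,0,0, -4,0,0,0,0, -6,0,0,0,0, -8,0,0,0,0]'
```

```text
clock: 2.28
eef_pos: [524.4, 105.5, 266.6]
tool_rot: [-3.141, -0.002, 2.871]
force: [-2.7, 0.7, 1.8]
width: -0.1
clock: 2.78
eef_pos: [553.8, 97.2, 266.5]
tool_rot: [-3.141, -0.001, 2.871]
force: [-2.8, 0.1, 1.1]
width: -0.2
clock: 3.12
eef_pos: [561.2, 95.1, 266.5]
tool_rot: [-3.141, -0.001, 2.871]
force: [-2.7, -0.1, 0.7]
width: -0.2
```

```bash
python3 -m jog '[-1,0,0,0,0, -2,0,0,0,0, -3,0,0,0,0, -4,0,0,0,0]'; python3 -m jog '[-1,0,0,0,0, -2,0,0,0,0, -3,0,0,0,0]';python3 -m jog '[-1,0,0,0,0, -2,0,0,0,0]'
```

```text
clock: 3.45
eef_pos: [565.0, 94.1, 266.6]
tool_rot: [-3.141, -0.0, 2.871]
force: [-3.9, -1.2, -1.3]
width: -0.1
clock: 3.7
eef_pos: [568.0, 93.2, 266.6]
tool_rot: [-3.141, -0.0, 2.871]
force: [-3.2, -1.5, 0.1]
width: -0.2
clock: 3.87
eef_pos: [570.0, 92.8, 266.7]
tool_rot: [-3.141, -0.0, 2.871]
force: [-3.1, -1.5, -1.3]
width: 0.1
```

```bash
python3 -m jog '[-1,0,0,0,0, -2,0,0,0,0]'; python3 -m jog '[-1,0,0,0,0, -2,0,0,0,0]';python3 -m jog '[-1,0,0,0,0, -2,0,0,0,0]'
```

```text
clock: 4.03
eef_pos: [571.7, 92.4, 266.7]
tool_rot: [-3.141, -0.001, 2.871]
force: [-5.8, -0.5, 1.4]
width: -0.5
clock: 4.2
eef_pos: [572.3, 92.3, 266.7]
tool_rot: [-3.141, -0.005, 2.871]
force: [-10.2, 0.4, 4.5]
width: 0.1
clock: 4.37
eef_pos: [572.9, 92.3, 266.7]
tool_rot: [-3.14, -0.008, 2.872]
force: [-12.6, 1.5, 8.8]
width: 0.0
```

```bash
python3 - <<'E'
from h import *
for n in("scene","top"):
    p,d=get_image(n);cv2.imwrite(f"pics/{n}2.png",p)
a=cv2.imread("pics/top2.png")[60:230,200:370];b=cv2.imread("pics/scene2.png")[150:320,200:370]
cv2.imwrite("pics/c2.png",cv2.resize(cv2.hconcat([a,b]),(800,400),interpolation=2))
E
```

```text
(no output)
```

View pics/c2.png

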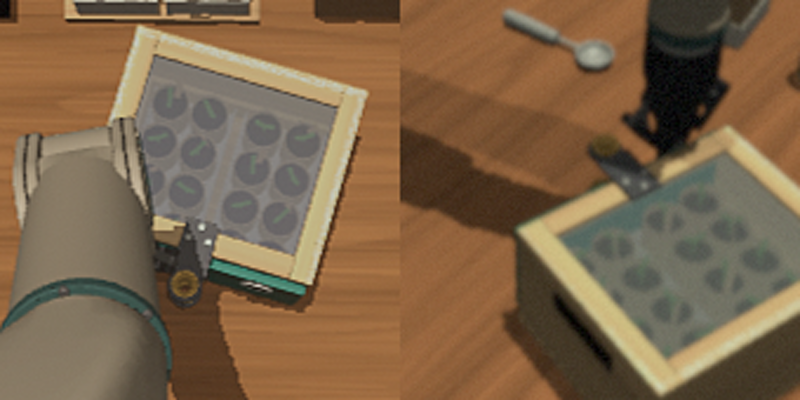

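```bash
python3 -m jog '[5,0,0,0,0, 20,0,0,0,0, 40,0,0,0,0, 60,0,-20,0,0, 70,0,-50,0,0, 70,0,-85,0,0, 70,-40,-120,0,40, 70,-80,-130,0,85, 70,-120,-130,0,85, 70,-160,-130,0,85, 70,-200,-130,0,85, 70,-240,-130,0,85, 70,-240,-130,0,85]'
python3 - <<'E'
from h import *
st()
for n in("scene","top"):
    p,d=get_image(n);cv2.imwrite(f"pics/{n}3.png",p);np.save(f"pics/{n}3.npy",d)
def crop(n,x0,y0,x1,y1,s):
    return cv2.resize(cv2.imread(f"pics/{n}3.png")[y0:y1,x0:x1],None,fx=s,fy=s,interpolation=2)
cv2.imwrite("pics/c3.png",cv2.hconcat([crop("top",225,65,360,215,4)[:560],crop("scene",230,185,400,325,4)[:560]])[:, :1300])
cv2.imwrite("pics/c3a.png",crop("top",225,65,360,215,4));cv2.imwrite("pics/c3b.png",crop("scene",230,185,400,325,4))
print(shift([551,-323,342]))
E
```

```text
clock: 5.55
eef_pos: [442.6, -129.3, 397.8]
tool_rot: [-3.137, 0.005, 2.859]
force: [0.2, -0.5, -0.1]
width: 83.0
{'clock': 5.55, 'qpos': [0.18, 0.37, 0.06, 2.04, -0.03, 0.73, 1.54], 'eef_pos': [442.61, -129.32, 397.82], 'tool_rot': [-3.14, 0.01, 2.86], 'force': [0.16, -0.49, -0.15], 'width': 83.04}
(array([-156.5, -162.8,   56.3]), 0)
```

View pics/c3a.png

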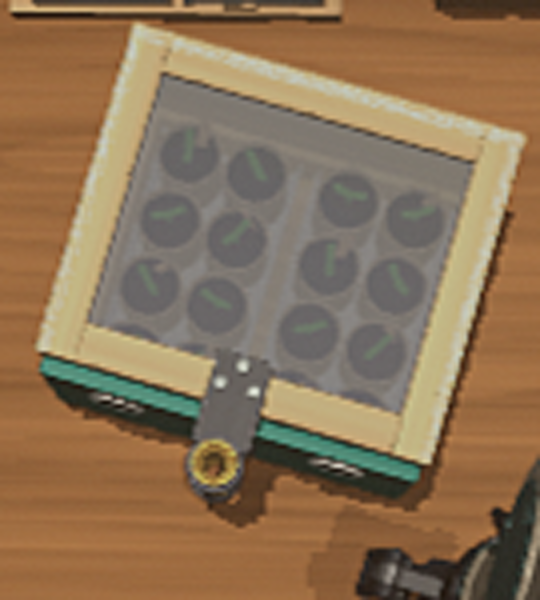

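View pics/c3b.png

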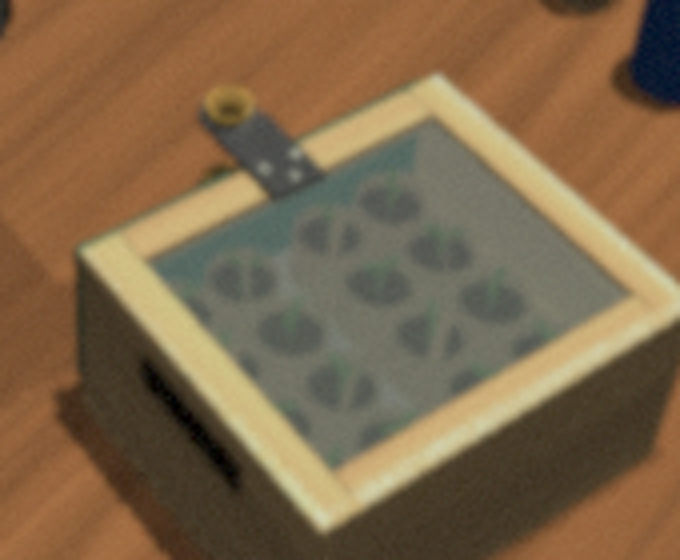

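View pics/top3.png

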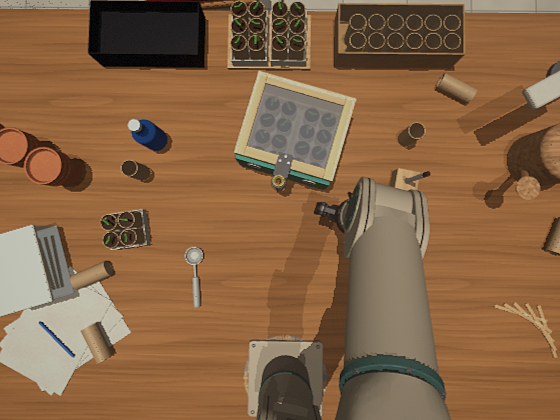

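The drawer's teal top edge now runs flush along the case front, and the force rise marked the stop. Next, over to the rod.

```bash
python3 -m jog '[-26,-27,-10,0,85, -52,-54,-10,0,85, -78,-81,-10,0,85, -104,-108,-10,0,85, -130,-135,-10,0,85, -156,-163,-10,0,85, -156,-163,-10,0,85, -156,-163,-10,0,85]'
python3 - <<'E'
from h import *
st()
for n in("scene","top"):
    p,d=get_image(n);cv2.imwrite(f"pics/{n}4.png",p)
a=cv2.imread("pics/top4.png")[120:260,320:460];b=cv2.imread("pics/scene4.png")[200:370,110:250]
cv2.imwrite("pics/c4.png",cv2.hconcat([cv2.resize(a,(400,400),interpolation=2),cv2.resize(b,(400,400*170//140),interpolation=2)[:400]]))
print(shift([551,-323,342],np.pi-.27))
E
```

```text
clock: 6.32
eef_pos: [552.6, -320.4, 406.1]
tool_rot: [-3.141, 0.002, 2.871]
force: [-0.3, 1.1, -0.7]
width: 85.1
{'clock': 6.32, 'qpos': [0.44, 0.61, 0.07, 1.55, -0.05, 0.98, 1.82], 'eef_pos': [552.65, -320.44, 406.09], 'tool_rot': [-3.14, 0.0, 2.87], 'force': [-0.25, 1.12, -0.72], 'width': 85.08}
(array([-0.4, -5.3, 64.4]), np.float64(0.12))
```

View pics/c4.png

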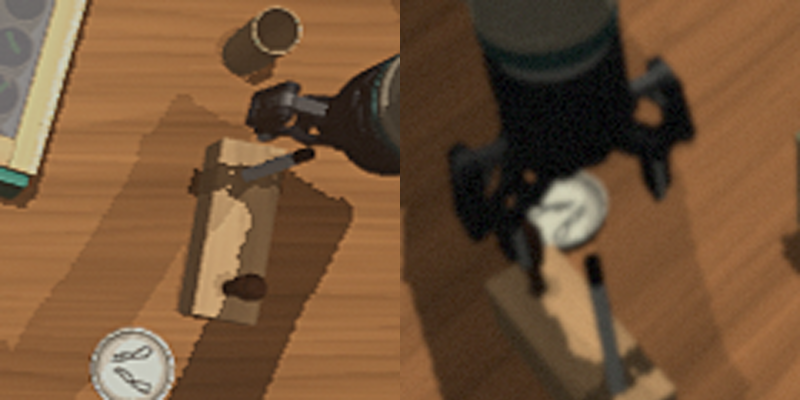

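```bash
python3 -m jog '[0,-2,12,0,85, 0,-3,25,0,85, 0,-3,38,0,85, 0,-3,50,0,85, 0,-3,60,0,85, 0,-3,64,0,85, 0,-3,64,0,85, 0,-3,64,0,85]'
python3 - <<'E'
from h import *
st()
for n in("scene","top"):
    p,d=get_image(n);cv2.imwrite(f"pics/{n}5.png",p)
a=cv2.imread("pics/top5.png")[140:230,370:460];b=cv2.imread("pics/scene5.png")[240:370,120:250]
cv2.imwrite("pics/c5.png",cv2.hconcat([cv2.resize(a,(400,400),interpolation=2),cv2.resize(b,(400,400),interpolation=2)[:400]]))
E
```

```text
clock: 7.08
eef_pos: [550.2, -322.8, 342.7]
tool_rot: [3.142, 0.0, 2.871]
force: [0.2, -0.3, -0.0]
width: 85.2
{'clock': 7.08, 'qpos': [0.45, 0.68, 0.06, 1.62, -0.05, 0.85, 1.83], 'eef_pos': [550.19, -322.79, 342.74], 'tool_rot': [3.14, 0.0, 2.87], 'force': [0.18, -0.3, -0.05], 'width': 85.22}
```

View pics/c5.png

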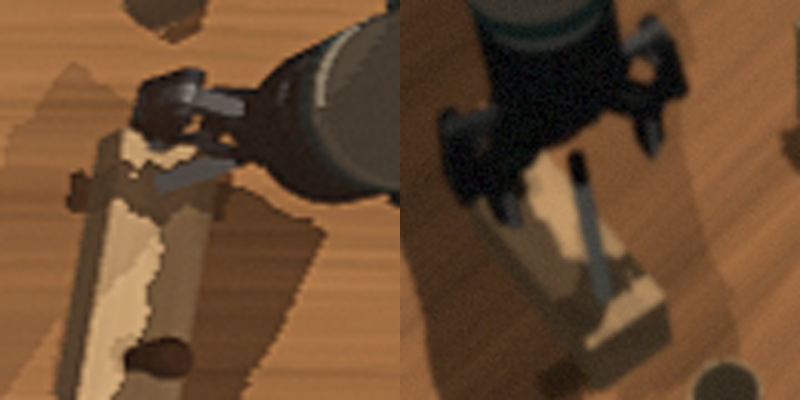

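```bash
python3 -m jog '[0,0,0,0,60, 0,0,0,0,40, 0,0,0,0,24, 0,0,0,0,24, 0,0,0,0,24]'
python3 - <<'E'
from h import *
for n in("scene","top"):
    p,d=get_image(n);cv2.imwrite(f"pics/{n}6.png",p)
a=cv2.imread("pics/top6.png")[140:230,370:460];b=cv2.imread("pics/scene6.png")[260:350,130:220]
cv2.imwrite("pics/c6.png",cv2.hconcat([cv2.resize(a,(400,400),interpolation=2),cv2.resize(b,(400,400),interpolation=2)[:400]]))
E
```

```text
clock: 7.6
eef_pos: [550.0, -323.0, 342.8]
tool_rot: [-3.142, 0.0, 2.871]
force: [0.1, 1.0, 0.5]
width: 25.5
```

View pics/c6.png

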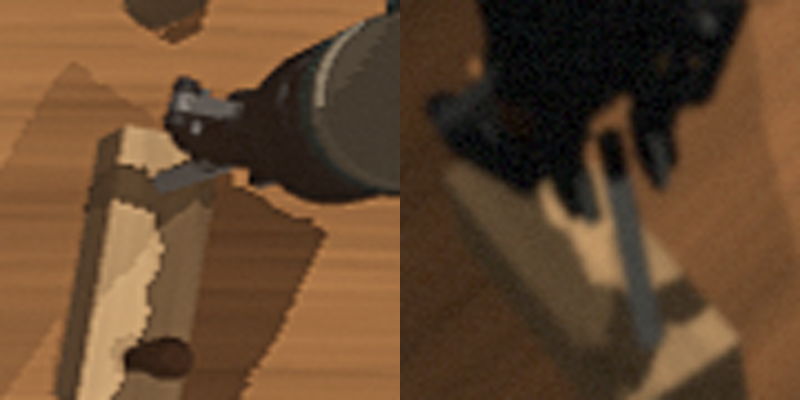

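```bash
python3 -m jog '[0,0,0,0,18, 0,0,0,0,14, 0,0,0,0,14]'; python3 -m jog '[0,0,0,0,5, 0,0,0,0,5, 0,0,0,0,5, 0,0,0,0,5]'
```

```text
clock: 7.95
eef_pos: [550.0, -322.9, 342.7]
tool_rot: [3.142, -0.0, 2.871]
force: [-0.6, -0.6, -0.0]
width: 14.0
clock: 8.28
eef_pos: [550.1, -323.0, 342.8]
tool_rot: [-3.142, 0.0, 2.871]
force: [-0.0, -0.4, 1.7]
width: 10.4
```

```bash
python3 -m jog '[0,0,0,0,5, 0,0,0,0,5, 0,0,-5,0,5, 0,0,-10,0,5, 0,0,-15,0,5, 0,0,-20,0,5]'; python3 -m jog '[0,0,-20,0,5, 0,0,-40,0,5, 0,0,-60,0,5, 0,0,-80,0,5, 0,0,-100,0,5, 0,0,-120,0,5,0,0,-140,0,5,0,0,-150,0,5,0,0,-150,0,5,0,0,-150,0,5]'
python3 - <<'E'
from h import *
st()
for n in("scene","top"):
    p,d=get_image(n);cv2.imwrite(f"pics/{n}7.png",p)
a=cv2.imread("pics/top7.png")[100:260,300:460];b=cv2.imread("pics/scene7.png")[150:370,110:330]
cv2.imwrite("pics/c7.png",cv2.hconcat([cv2.resize(a,(400,400),interpolation=2),cv2.resize(b,(400,400),interpolation=2)[:400]]))
E
```

```text
clock: 8.78
eef_pos: [550.1, -323.0, 363.3]
tool_rot: [-3.142, 0.0, 2.871]
force: [-0.1, -1.1, -1.0]
width: 10.6
clock: 9.62
eef_pos: [549.9, -322.8, 512.7]
tool_rot: [-3.142, 0.0, 2.871]
force: [0.2, -0.7, -0.6]
width: 10.4
{'clock': 9.62, 'qpos': [0.44, 0.52, 0.08, 1.4, -0.04, 1.22, 1.82], 'eef_pos': [549.9, -322.85, 512.67], 'tool_rot': [-3.14, 0.0, 2.87], 'force': [0.17, -0.69, -0.6], 'width': 10.44}
```

View pics/c7.png

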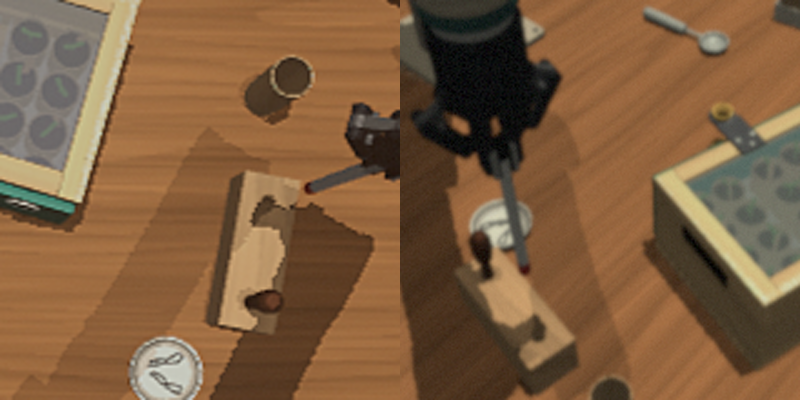

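```bash
python3 - <<'E'
from h import *
print(shift([536.3,24.8,512.7]))
E
```

```text
(array([105.9, 331.3,  -1. ]), 0)
```

```bash
python3 -m jog '[5,17,0,0,5, 12,40,0,0,5, 22,66,0,0,5, 32,99,0,0,5, 42,132,0,0,5, 52,165,0,0,5, 63,198,0,0,5, 74,231,0,0,5, 84,264,0,0,5, 92,290,0,0,5, 99,310,0,0,5, 103,323,0,0,5, 106,331,0,0,5, 106,331,0,0,5, 106,331,0,0,5]'
python3 - <<'E'
from h import *
st()
def crop(n,x0,y0,x1,y1,s):
    return cv2.resize(cv2.imread(f"pics/{n}8.png")[y0:y1,x0:x1],None,fx=s,fy=s,interpolation=2)
for n in("scene","top"):
    p,d=get_image(n);cv2.imwrite(f"pics/{n}8.png",p)
s=read_state();e=s["eef_pos"]
for z in(182,152): print(z,proj("top",[e[0],e[1],z]),proj("scene",[e[0],e[1],z]))
cv2.imwrite("pics/c8a.png",crop("top",240,130,320,210,8));cv2.imwrite("pics/c8b.png",crop("scene",250,150,330,230,8))
E
```

```text
clock: 10.97
eef_pos: [536.3, 23.9, 512.0]
tool_rot: [-3.14, -0.001, 2.871]
force: [-0.2, -0.7, -1.0]
width: 10.2
{'clock': 10.97, 'qpos': [-0.1, 0.36, -0.0, 1.68, 0.0, 1.11, 1.2], 'eef_pos': [536.35, 23.86, 512.0], 'tool_rot': [-3.14, -0.0, 2.87], 'force': [-0.18, -0.69, -1.03], 'width': 10.22}
182 [[278.97759193 179.40775734]] [[287.58772193 201.74389445]]
152 [[279.13380787 180.80159007]] [[287.0795031  211.09452088]]
```

View pics/c8a.png

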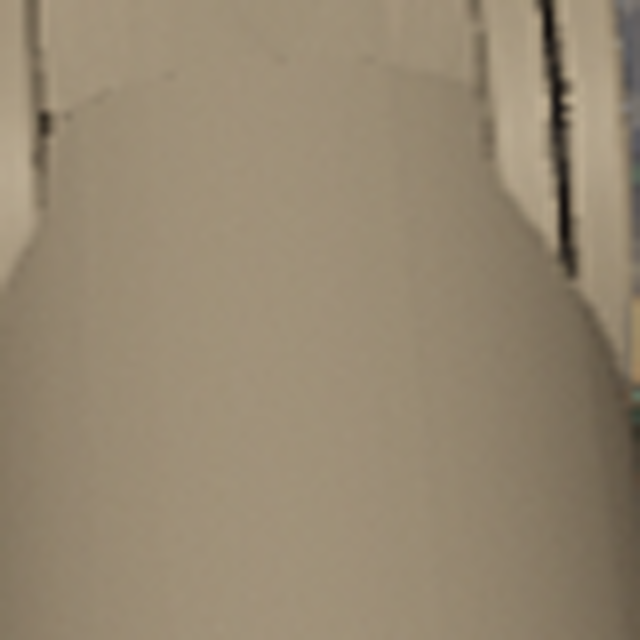

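View pics/c8b.png

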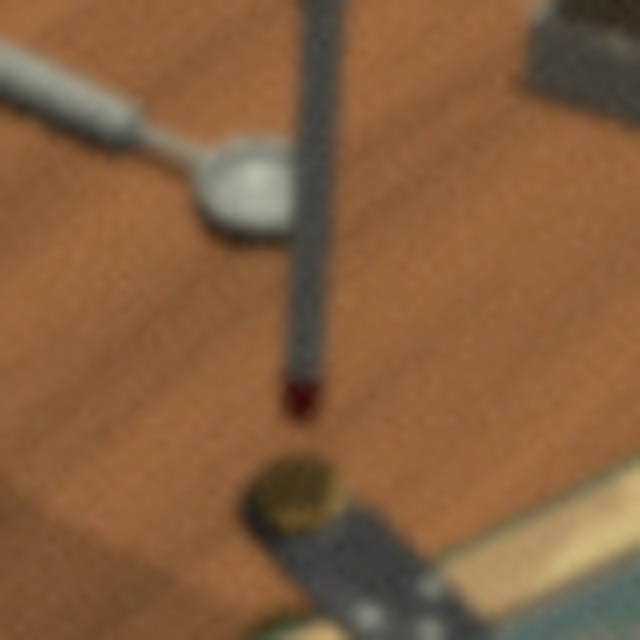

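```bash
python3 - <<'E'
from h import *
e=[549.9,-322.85]
for n,b in(("top",(390,140,450,200)),("scene",(150,220,210,280))):
    p=cv2.imread(f"pics/{n}7.png")[b[1]:b[3],b[0]:b[2]];p=cv2.resize(p,None,fx=8,fy=8,interpolation=2)
    q=(proj(n,[[*e,182],[*e,202],[*e,300],[*e,340]])-b[:2]+.5)*8-.5;print(q)
    p[:]=p
    for u,v in q: cv2.circle(p,(int(u),int(v)),3,(0,255,0),1)
    cv2.imwrite(f"pics/l7{n}.png",p)
b=(250,130,330,210);p=cv2.imread("pics/scene8.png")[b[1]:b[3],b[0]:b[2]];p=cv2.resize(p,None,fx=8,fy=8,interpolation=2)
q=(proj("scene",[[536.35,23.86,z] for z in(152,182,202,250,300,340)])-b[:2]+.5)*8-.5
for u,v in q: cv2.circle(p,(int(u),int(v)),3,(0,255,0),1)
cv2.imwrite("pics/l8.png",p)
a=[cv2.imread(f"pics/{x}.png") for x in("l7top","l7scene")]
cv2.imwrite("pics/l7.png",cv2.resize(cv2.hconcat(a),(800,400),interpolation=cv2.INTER_AREA))
E
```

```text
[[270.58195343 289.85799485]
 [295.51441098 281.33818419]
 [435.77046639 233.41049662]
 [503.45349304 210.28214793]]
[[237.38821989 637.51512705]
 [226.91379303 586.79802161]
 [170.31444716 312.74436397]
 [144.33587401 186.9562849 ]]
```

View pics/l7.png

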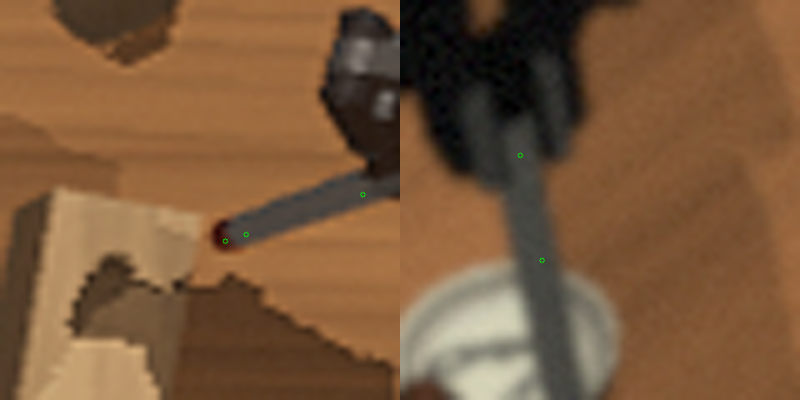

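View pics/l8.png

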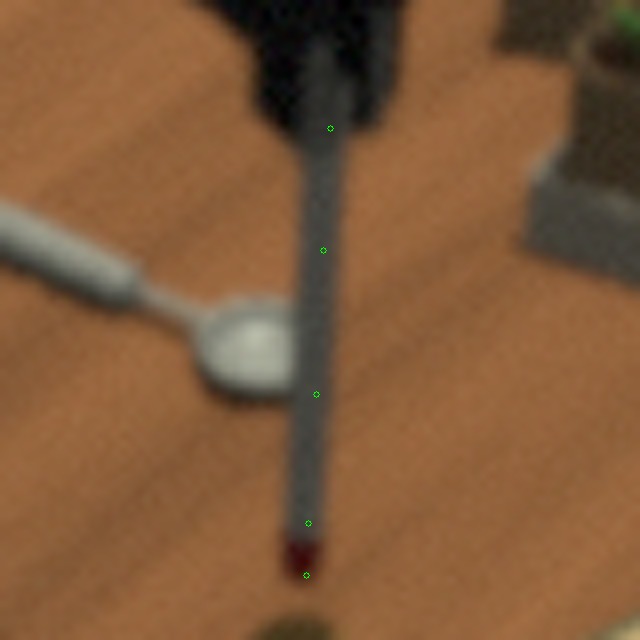

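The scene view shows the red foot at px (287,201) directly above the brass mouth at (287,211), with the rod looking vertical. I'll lower it in small steps and watch the force.

```bash
python3 -m jog '[0,0,8,0,5, 0,0,16,0,5, 0,0,24,0,5, 0,0,28,0,5, 0,0,32,0,5, 0,0,34,0,5]'; python3 -m jog '[0,0,1,0,5, 0,0,2,0,5, 0,0,3,0,5, 0,0,4,0,5]'
```

```text
clock: 11.57
eef_pos: [536.3, 24.3, 477.8]
tool_rot: [-3.141, -0.001, 2.871]
force: [-0.3, -0.6, -0.1]
width: 10.4
clock: 11.9
eef_pos: [536.5, 24.4, 474.9]
tool_rot: [3.141, 0.001, 2.871]
force: [-0.6, -0.4, -0.5]
width: 10.1
```

```bash
python3 -m jog '[0,0,1,0,5, 0,0,2,0,5, 0,0,3,0,5]'; python3 -m jog '[0,0,1,0,5, 0,0,2,0,5, 0,0,3,0,5, 0,0,4,0,5]'
python3 - <<'E'
from h import *
st()
b=(250,150,330,230);p,d=get_image("scene");cv2.imwrite("pics/s9.png",p);p=p[b[1]:b[3],b[0]:b[2]];cv2.imwrite("pics/c9.png",cv2.resize(p,None,fx=8,fy=8,interpolation=2))
E
```

```text
clock: 12.15
eef_pos: [536.4, 24.4, 471.7]
tool_rot: [3.142, 0.0, 2.871]
force: [-0.1, 0.1, -0.4]
width: 10.6
clock: 12.48
eef_pos: [536.4, 24.3, 467.6]
tool_rot: [-3.142, -0.0, 2.871]
force: [0.7, 0.1, -0.5]
width: 10.8
{'clock': 12.48, 'qpos': [-0.1, 0.4, -0.0, 1.75, 0.0, 1.0, 1.2], 'eef_pos': [536.44, 24.34, 467.57], 'tool_rot': [-3.14, -0.0, 2.87], 'force': [0.72, 0.12, -0.55], 'width': 10.75}
```

View pics/c9.png

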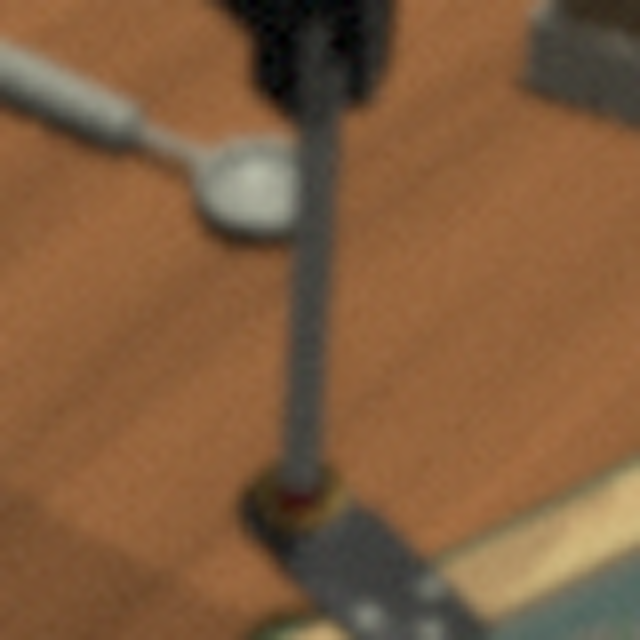

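The rod is entering the upper eye with no contact force. I'll continue down.

```bash
python3 -m jog '[0,0,2,0,5, 0,0,4,0,5, 0,0,6,0,5, 0,0,8,0,5, 0,0,10,0,5]';  python3 -m jog '[0,0,4,0,5, 0,0,8,0,5, 0,0,12,0,5, 0,0,16,0,5, 0,0,20,0,5, 0,0,24,0,5]'; python3 -m jog '[0,0,3,0,5, 0,0,6,0,5, 0,0,9,0,5, 0,0,12,0,5]'
```

```text
clock: 12.95
eef_pos: [536.4, 24.4, 457.4]
tool_rot: [-3.142, -0.0, 2.871]
force: [-0.4, 0.2, -0.1]
width: 10.5
clock: 13.45
eef_pos: [536.4, 24.4, 433.2]
tool_rot: [-3.142, -0.0, 2.871]
force: [-1.0, -0.5, -0.8]
width: 10.5
clock: 13.78
eef_pos: [536.5, 24.4, 421.4]
tool_rot: [3.142, 0.0, 2.871]
force: [0.4, -0.2, 0.2]
width: 10.5
```

```bash
python3 -m jog '[0,0,2,0,5, 0,0,4,0,5, 0,0,6,0,5]';  python3 -m jog '[0,0,1,0,5, 0,0,2,0,5, 0,0,3,0,5, 0,0,4,0,5, 0,0,5,0,5]'; python3 -m jog '[0,0,1,0,5, 0,0,2,0,5, 0,0,3,0,5, 0,0,4,0,5]'
```

```text
clock: 14.03
eef_pos: [536.5, 24.3, 415.6]
tool_rot: [3.142, 0.0, 2.871]
force: [0.2, -0.2, -0.9]
width: 10.7
clock: 14.45
eef_pos: [536.4, 24.4, 410.6]
tool_rot: [3.142, 0.0, 2.871]
force: [-0.1, -0.1, -2.1]
width: 10.3
clock: 14.78
eef_pos: [536.4, 24.3, 406.6]
tool_rot: [-3.142, -0.0, 2.871]
force: [-0.5, 0.5, -0.1]
width: 10.6
```

```bash
python3 -m jog '[0,0,2,0,5, 0,0,4,0,5, 0,0,6,0,5, 0,0,8,0,5, 0,0,10,0,5]';  python3 -m jog '[0,0,3,0,5, 0,0,6,0,5, 0,0,9,0,5, 0,0,12,0,5, 0,0,15,0,5, 0,0,18,0,5]'; python3 -m jog '[0,0,4,0,5, 0,0,8,0,5, 0,0,12,0,5, 0,0,16,0,5, 0,0,20,0,5, 0,0,22,0,5, 0,0,24,0,5, 0,0,24,0,5]'
python3 - <<'E'
from h import *
b=(230,130,340,240)
st()
p,d=get_image("scene");cv2.imwrite("pics/s10.png",p);p=p[b[1]:b[3],b[0]:b[2]];cv2.imwrite("pics/c10.png",cv2.resize(p,None,fx=5,fy=5,interpolation=2))
p,d=get_image("top");cv2.imwrite("pics/t10.png",p)
E
```

```text
clock: 15.2
eef_pos: [536.4, 24.4, 396.4]
tool_rot: [-3.142, -0.0, 2.871]
force: [0.1, 0.0, -0.3]
width: 10.6
clock: 15.7
eef_pos: [536.4, 24.3, 378.4]
tool_rot: [-3.142, -0.0, 2.871]
force: [0.7, -0.1, -0.6]
width: 10.2
clock: 16.37
eef_pos: [536.3, 24.3, 354.3]
tool_rot: [-3.141, -0.001, 2.871]
force: [-0.1, 0.5, -1.0]
width: 10.4
{'clock': 16.37, 'qpos': [-0.09, 0.53, -0.01, 1.89, 0.0, 0.72, 1.2], 'eef_pos': [536.32, 24.34, 354.28], 'tool_rot': [-3.14, -0.0, 2.87], 'force': [-0.11, 0.48, -0.96], 'width': 10.44}
```

View pics/c10.png

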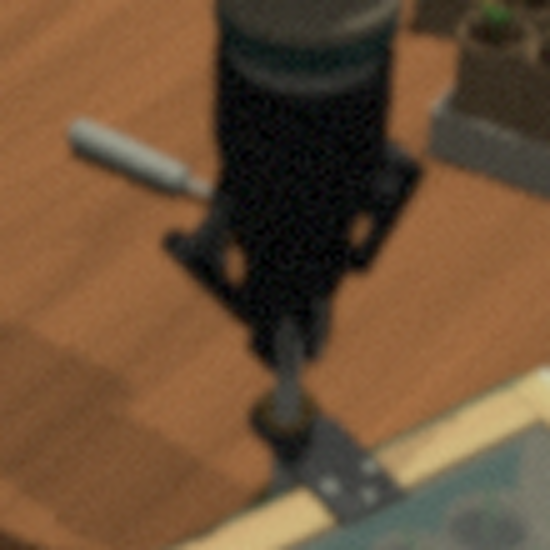

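View pics/t10.png

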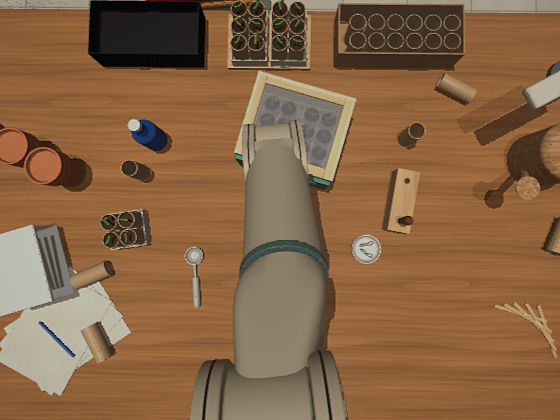

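```bash
python3 -m jog '[0,0,0,0,5, 0,0,0,0,5, 0,0,0,0,5, 0,0,0,0,5, 0,0,0,0,5, 0,0,0,0,5]'; python3 - <<'E'
from h import *
st();print(np.abs(read_state()["qd"]).max());print(finish_job())
E
```

```text
clock: 16.97
eef_pos: [536.4, 24.4, 354.7]
tool_rot: [3.142, 0.0, 2.871]
force: [-0.3, 0.4, -0.5]
width: 10.6
{'clock': 16.97, 'qpos': [-0.09, 0.53, -0.01, 1.89, 0.0, 0.72, 1.2], 'eef_pos': [536.41, 24.35, 354.73], 'tool_rot': [3.14, 0.0, 2.87], 'force': [-0.34, 0.38, -0.53], 'width': 10.57}
0.001959564768827293
the job is handed in; nothing more can be done
None
```

The drawer is shut and the rod is threaded red end down through both eyes. The arm is still holding it upright, with the job handed in at 17.0 s of the 67 s allowed. I infer, but could not see, that the rod passed through the lower eye and that the foot shows below it.

- **Drawer:** I pushed the left pull until the force rose from about 3 N to about 13 N at the stop. The pictures afterwards show the panel flush with the case.
- **Rod:** I gripped it about 25 mm below its top and kept the fingers above the upper clip hole. In the scene view it hung upright directly over the upper mouth, and I lowered it in small steps. The force stayed within about 2 N all the way down.
- **Final state:** The gripper's height puts the foot at about 24 mm, so the red part spans 24–44 mm, below the lower eye's end at 66 mm. The arm was still and the force under 1 N.
- **Other things on the table:** They look unmoved in the last top picture.

**Checks that were limited or disagreed:**
- Neither camera could see the lower eye or the foot at the end. The passage and foot height rest on the known geometry, the gripper's height and the lack of contact force.
- The two cameras differed by about 3 mm on the upper eye's position.
- The grip opening read 10.4 mm on a 12 mm rod; I did not find out why, but the grip held through the lift and there was no load afterwards.

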